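# Clamp the chopping board to the worktop

### The job

Slide the chopping board along the worktop until its end lies fully home, flush against the stop of the screw clamp. Then turn the clamp's crank clockwise until its pad meets the board and snug it up by feel, so that the board is held firmly but the screw is not overtightened. Let go of the crank and leave everything else on the worktop where it stands.

Things in the scene. Friction and masses are not known exactly. Their poses are not given: they have to be found in the camera images.
- stop_face (a point): Middle of the upright stop face of the grey painted screw clamp, which is fixed to the worktop (its foot block is 26 mm high and 140 mm wide, reaching from 50 mm to the -x side of this point to 90 mm to the +x side; a column and arm 120 mm high carry the screw over the throat). The point lies 14 mm above the worktop. Its +y axis is level and points out of the stop, into the open throat and towards the board; +z is up.
- crank_axis (a point): Point on the clamp's upright screw axis, level with the middle of the crank's knob, 161 mm above the worktop; the axis stands 40 mm in front of the stop face (along the stop's +y).
- knob_centre (a point): Middle of the dark wooden crank knob, a freely spinning upright round handle 23 mm in diameter and 42 mm high, 45 mm out from the screw axis, standing on a steel crank bar whose top is 137 mm above the worktop (knob foot at 140 mm, knob top at 182 mm). Crank and knob stay at this height while they turn through a whole circle; nothing fixed stands above the bar.
- crank (a joint): Crank angle (rad), growing clockwise from above; each rad lowers the pad 5 mm; the screw stays where left. Turning freely takes about 10 N sideways at the knob (some 5 N felt when holding still). Once the pad meets the board this grows by 1 N per 9 N of clamping, some 10 N per rad. Snug: 5 to 7 N more than when free; over 9 N more is overtightened.
- spindle: The steel screw spindle, 16 mm thick, with all that hangs on it: below is a threaded foot with a sprung rubber-faced pad 36 mm in diameter (20 N per mm). Its origin lies on the screw axis, inside the clamp. The foot is screwed to a different height on the spindle each time, so the distance from this origin to the pad's face is not known; the pad starts some 7 to 28 mm above the level of the board's top.
- board: The thick butcher's chopping board of light wood, 231 mm long (its x) by 193 mm wide (its y) by 28 mm thick, about 0.85 kg, lying loose and flat. The origin is the centre of its underside. Its -x end faces the clamp's stop, 40 to 80 mm short of it and up to 7 degrees askew; its middle lies 30 to 45 mm to the +x side of the middle of the stop and may stay so.
- board_lead (a point): Middle of the board's -x end face, the one that must lie flush on the stop; 14 mm above its underside.
- board_rear (a point): Middle of the board's +x end face, the one away from the clamp; 14 mm above its underside.
- jam_jar: Bystander: squat jam jar, 64 mm across and 99 mm high, right of the clamp. Origin at the centre of its underside.
- prep_bowl: Bystander: thin bowl, 125 mm across and 44 mm high, on the left. Origin at the centre of its underside.
- glass_dish: Bystander: clear oval dish with two ears, 142 x 172 x 48 mm, far left. Origin at the centre of its underside.
- potato: Bystander: small potato, 45 x 49 x 34 mm, at the back. Origin at the centre of its underside.

How it is judged (in metres and radians):
On the way, in this order (a step that is already met when the one before it is completed fails the run):
1. the board lies flush on the stop, with the pad still clear of it (y of board_lead in the frame of stop_face below 0.004 m and angle between the x axis of board and the y axis of stop_face, either way round below 0.05 rad and contact force between spindle and board below 1 N), for 0.2 s.
2. the pad clamps the board (contact force between spindle and board above 30 N), for 0.2 s.
At the end, for the whole second after the job is handed in: The board's end lies within 4 mm of the stop and square to it within 0.05 rad (3 degrees), the pad presses on the board with 30 to 80 N, and the crank is at rest (y of board_lead in the frame of stop_face below 0.004 m and angle between the x axis of board and the y axis of stop_face, either way round below 0.05 rad and contact force between spindle and board between 30 and 80 N and velocity of joint crank between -0.05 and 0.05 rad/s); the robot touches nothing.
It fails at once if the screw is overtightened: the pad presses on the board with more than 120 N (contact force between spindle and board above 120 N).
It fails at once if a bystander (jam jar, bowl, dish or potato) is moved by more than 30 mm (distance of any of jam_jar, prep_bowl, glass_dish, potato from where it was at the start of the episode above 0.03 m).
It also fails if it takes over 72 s, if anything falls off the work surface, if the arm or the gripper's body presses on something with over 40 N, if the wrist force passes 120 N, or if a joint passes its speed limit or range.

### The arm

A 6-joint arm with a two-finger parallel gripper is mounted at the origin on a cart in front of the work surface, level with it; the furniture and walls round the work are solid. World frame = base frame: x ahead of the robot, y to its left, z up, the work surface at z = 0. Lengths are in m, angles in degrees, forces in N, time in s.
With the tool pointing down it reaches from about 0.4 to 0.825 m from the base axis. Payload 7 kg.
Tool frame: the origin (TCP) lies between the finger pads; the fingertips stand 25 mm ahead of it and the grasp point (between the pads) lies 6 mm ahead of it; z points along the fingers, y is the line along which they close (so a half turn about z gives the same grasp; the last joint's range is limited). The gripper opens to 88 mm and grips with 3 to 60 N. Pads are 19 mm wide; open, the fingers measure 130 mm over their backs; the gripper's body (78 mm by 193 mm) begins 47 mm behind the grasp point.
Start: joints at [-60.842, 20.546, 0.682, 0, -70.136, -16.507], TCP at [0.148, -0.659, 0.252] pointing down, gripper open.
Joint ranges: [-176.03, 176.03], [-82.01, 121.73], [-58.28, 71.71], [-173.87, 95.51], [-174.79, -0.11], [-173.66, 173.66]. Speed limits (degrees/s): [136.94, 136.94, 172.46, 180, 180, 180].

### API

Orientations are given as [roll, pitch, yaw] about the fixed x, y, z axes, in that order (R = Rz(yaw) Ry(pitch) Rx(roll)).
In Python, from plant import r gives the robot as it stands.
- The arm moves only by the shell command python3 -m crank 'ROWS' [FORCE]. ROWS is JSON, a list of rows, each a list of 3 entries, a list of its own where there are three numbers: the turn, a rotation vector about the tool's x, y, z in degrees, then the shift along the tool's x, y, z in cm, then the closure, from -1 (fully open) to 1 (shut). In form: [[[wx, wy, wz], [dx, dy, dz], fingers], ...]. A call has 1 to 8 rows; each row shifts and turns the commanded pose from where the row before left it, along the tool's axes as they then stand; what a row does not reach is not made up. A row lasts 1/10 s, in which the tool goes at most 50 mm and 8.59 degrees, less where a joint would pass 70% of its speed; a pose out of reach is approached as far as the arm can. A call with a gripper value outside its range is refused whole. The fingers move at their own pace and stop on an object; FORCE is the grip in N (left out, the last holds). Time passes only in rows, so rows that do not move let the fingers close. It gives the time, the measured TCP pose, the force, the opening and the grip force at its end, in the units of the state.
- r.get_state(): the state, without advancing time (a new reading comes with each control period).
- r.capture(name): name is "scene" or "side" or "wrist"; returns a dict with "color" (400x640x3 uint8, red, green, blue), "range_z" (400x640 float32, m along the optical axis (not along the pixel's ray), 0 where there is no reading), "intrinsics" (3x3 intrinsics, pixels), "world_from_camera" (4x4, takes a point from camera to world coordinates); the wrist camera has in their place "hand_eye" (4x4, takes a point from camera to tool coordinates, whose origin is the TCP and whose axes are the flange's). Camera axes: x right, y down, z forward; pixel columns grow to the right and rows downward; lengths in m; the calibration is good to about 2 mm. A picture is of the moment at which its call begins: read the wrist's pose just before it.
- r.close_job(): hands the job in; it is judged then, once.
The state is a dict: "time_s": time; "joints": joint angles; "qd": joint speeds; "joint_torque": joint torques, N m; "tcp_pos": TCP position; "eef_rot": TCP orientation; "contact_force": force on the tool from outside, world axes, zero at the start; "moment": the same for the moment, N m; "gripper_width": finger opening in m; "gripper_force": force on a finger pad.
Only numpy, scipy, OpenCV 4.12 (cv2) and the standard library are available. Lean on these libraries where they do the work, as an engineer would, in place of code of your own. Each camera call takes 0.05 s, during which the arm holds its last target. There are 200 camera calls.

## Working session

There is one attempt and no reset: what is moved stays moved. The work goes in short steps, Python scripts to look and compute and a shell command to move; the robot and the scene stay as the last step left them, time stands still between calls to the robot, and variables do not carry over. Pictures are saved under pics/ and viewed, at most 10 in all, crops included, and the job is handed in when it is done.

```bash
ls; mkdir -p pics
python3 - <<'E'
from plant import r
import cv2,numpy as np
print(r.get_state())
for n in ("scene","side"):
    c=r.capture(n); np.savez(f"pics/{n}0.npz",**c); cv2.imwrite(f"pics/{n}0.png",c["color"][:,:,::-1]); print(c["intrinsics"],c["world_from_camera"])
E
```

```text
pics
{'time_s': 0.0, 'joints': array([-6.08426546e+01,  2.05917619e+01,  6.34858247e-01, -1.96560881e-02,
       -7.01359767e+01, -1.65060233e+01]), 'qd': array([-0.03845606,  0.02691428, -0.12465841, -0.02595423, -0.08479904,
        0.01874766]), 'joint_torque': array([-8.01509232e-04, -5.82721961e+01,  2.93053329e+01,  6.99730217e+00,
        6.93382550e-03, -2.18655096e-04]), 'tcp_pos': array([ 0.14770766, -0.65819089,  0.25062866]), 'eef_rot': array([ 1.79905697e+02, -8.67476778e-03, -1.67355365e+02]), 'contact_force': array([-0.00221784,  0.30076802, -0.3535539 ]), 'moment': array([-0.02937463,  0.00709278,  0.06676158]), 'gripper_force': 0.0, 'gripper_width': 0.08795650003174779}
[[489.39168747   0.         330.77320926]
 [  0.         489.39168747 202.7846198 ]
 [  0.           0.           1.        ]] [[ 0.42698714 -0.67298723  0.60396206 -0.55828038]
 [-0.90422475 -0.32347236  0.27882475 -0.52296727]
 [ 0.00771954 -0.66517202 -0.74665025  1.5145343 ]
 [ 0.          0.          0.          1.        ]]
[[427.97899678   0.         316.49959663]
 [  0.         427.97899678 196.46504851]
 [  0.           0.           1.        ]] [[-0.50786472 -0.71309262  0.48329322 -0.19439952]
 [-0.8613837   0.42661287 -0.27571648  0.43699178]
 [-0.00956772 -0.55632758 -0.83090799  1.45450238]
 [ 0.          0.          0.          1.        ]]
```

View pics/scene0.png

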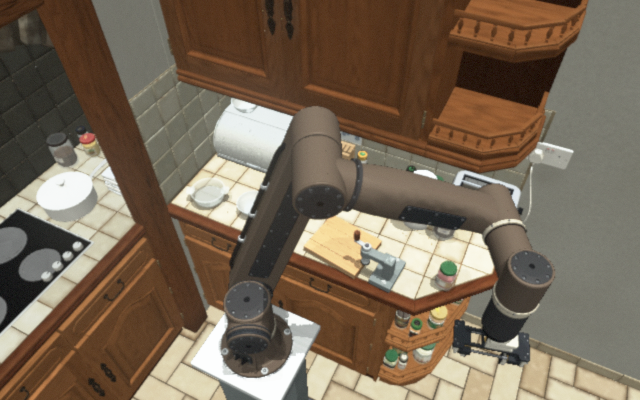

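View pics/side0.png

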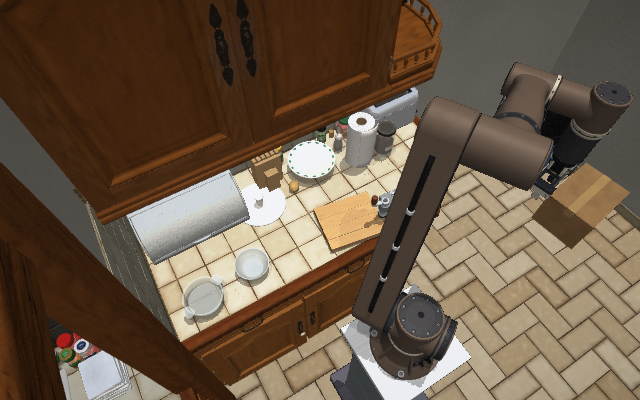

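The scene view shows the board at about (342,245), the clamp at (380,262) with its knob at (358,238), and the jar at (446,272). In the side view the board is at (350,220), with the clamp half hidden behind the arm at (385,203). Next I'll build a top-down map.

```bash
cat > h.py <<'E'
import numpy as np,cv2
def cloud(c,T=None):
    T=c["world_from_camera"] if T is None else T
    K=c["intrinsics"];z=c["range_z"];v,u=np.mgrid[:z.shape[0],:z.shape[1]]
    P=np.stack([(u-K[0,2])*z/K[0,0],(v-K[1,2])*z/K[1,1],z],-1)@T[:3,:3].T+T[:3,3]
    P[z<=0]=np.nan
    return P
E
python3 - <<'E'
from h import *
for n in("scene","side"):
    c=np.load(f"pics/{n}0.npz");P=cloud(c)
    def s(m,t):
        p=P[m]; print(n,t,len(p),p.min(0).round(3) if len(p) else'',p.max(0).round(3) if len(p) else '')
    pts=[(358,234),(358,240),(380,262),(340,245),(447,268),(372,243),(398,275)] if n=="scene" else [(376,200),(385,200),(390,207),(350,220),(355,205),(330,235)]
    for u,v in pts: print(n,u,v,P[v,u].round(3))
    m=(P[...,2]>.018)&(P[...,2]<.040)&(P[...,0]>.3)&(P[...,0]<.9)&(abs(P[...,1]+.1)<.3)
    hsv=cv2.cvtColor(c["color"],cv2.COLOR_RGB2HSV)
    b=m&(hsv[...,1]>80); s(b,"board")
    k,l,st,ce=cv2.connectedComponentsWithStats(b.astype(np.uint8))
    i=1+np.argmax(st[1:,4]); q=P[l==i]; print(np.nanmedian(q[:,2]),cv2.minAreaRect(q[:,:2].astype(np.float32)*1000),cv2.boxPoints(cv2.minAreaRect(q[:,:2].astype(np.float32)*1000)))
    s((P[...,2]>.11)&(P[...,2]<.2)&(P[...,0]>.3)&(P[...,0]<.7)&(abs(P[...,1]+.15)<.2),"high")
c=np.load("pics/scene0.npz");im=c["color"][200:310,290:480,::-1]
cv2.imwrite("pics/crop.png",cv2.resize(im,None,fx=4,fy=4,interpolation=2))
E
```

```text
scene 358 234 [ 0.434 -0.17   0.177]
scene 358 240 [ 0.439 -0.17   0.136]
scene 380 262 [ 0.405 -0.27   0.107]
scene 340 245 [ 0.466 -0.091  0.028]
scene 447 268 [ 0.485 -0.487  0.102]
scene 372 243 [ 0.527 -0.196  0.028]
scene 398 275 [ 0.446 -0.332  0.01 ]
scene board 2172 [ 0.363 -0.22   0.018] [0.586 0.031 0.039]
0.028482202068913387 ((478.6358337402344, -93.46629333496094), (234.61309814453125, 199.28225708007812), 80.357421875) [[ 360.75345   -192.42548  ]
 [ 557.2202    -225.80554  ]
 [ 596.5182       5.4928894]
 [ 400.05145     38.872955 ]]
scene high 469 [ 0.396 -0.316  0.11 ] [ 0.449 -0.151  0.187]
side 376 200 [ 0.429 -0.164  0.171]
side 385 200 [ 0.426 -0.205  0.144]
side 390 207 [0.193 0.014 0.588]
side 350 220 [ 0.475 -0.092  0.028]
side 355 205 [ 0.52  -0.144  0.033]
side 330 235 [0.46  0.008 0.025]
side board 2787 [ 0.369 -0.319  0.018] [0.9  0.14 0.04]
0.02850478659035449 ((479.8736572265625, -92.86375427246094), (231.73533630371094, 199.6480255126953), 80.7118148803711) [[ 362.65735   -191.10065  ]
 [ 559.6878    -223.32391  ]
 [ 597.08997      5.3731384]
 [ 400.0595      37.596405 ]]
side high 469 [ 0.405 -0.348  0.11 ] [ 0.7   -0.151  0.2  ]
```

View pics/crop.png

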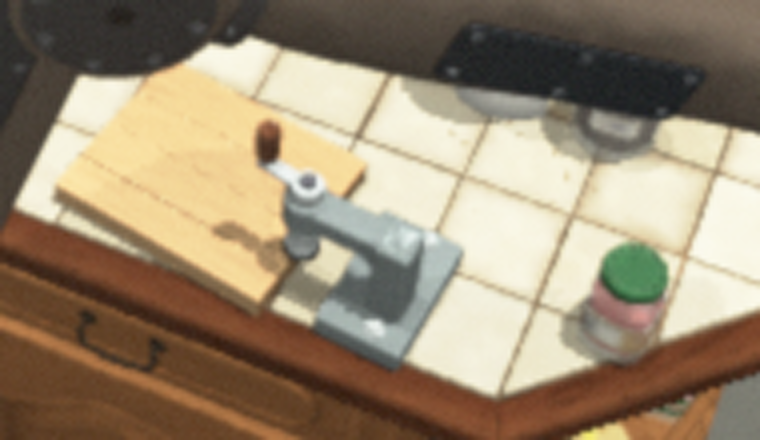

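Run:
```python
from h import *
c=np.load("pics/scene0.npz");P=cloud(c)
hsv=cv2.cvtColor(c["color"],cv2.COLOR_RGB2HSV)
b=(P[...,2]>.020)&(P[...,2]<.031)&(P[...,0]>.3)&(P[...,0]<.62)&(P[...,1]>-.42)&(P[...,1]<-.2)&(hsv[...,1]<70)
k,l,st,ce=cv2.connectedComponentsWithStats(b.astype(np.uint8),connectivity=8)
i=1+np.argmax(st[1:,4]); q=P[b][:,:2].astype(np.float32)*1000;print(len(q),st[i,4])
R=cv2.minAreaRect(q);print(R,cv2.boxPoints(R))
# front edge: max y per 8mm x-bin
for x in range(370,580,10):
    s=q[abs(q[:,0]-x)<5]
    if len(s)>2: print(x,len(s),s[:,1].min(),s[:,1].max())
# arm top
for lo,hi in((.105,.126),(.126,.142),(.142,.165),(.165,.19)):
    m=(P[...,2]>lo)&(P[...,2]<hi)&(P[...,0]>.3)&(P[...,0]<.6)&(abs(P[...,1]+.22)<.15)
    p=P[m]; print(lo,len(p),p.mean(0),p.min(0),p.max(0),cv2.minAreaRect((p[:,:2]*1000).astype(np.float32)))
print(P[244:249,362:374].round(3)[2])
```

```text
395 381
((465.28973388671875, -286.32177734375), (205.26260375976562, 115.16046142578125), 9.360477447509766) [[ 354.65985 -246.20076]
 [ 373.3902  -359.82782]
 [ 575.9196  -326.4428 ]
 [ 557.1893  -212.81573]]
370 37 -327.82715 -243.06015
380 53 -327.9579 -242.9415
390 45 -327.45255 -245.45776
400 44 -329.52942 -244.55125
410 28 -329.13715 -247.072
420 25 -330.89474 -248.81433
430 25 -332.41776 -247.972
440 20 -330.69025 -251.4478
450 19 -335.02023 -251.773
460 14 -334.07877 -249.02432
470 16 -335.12848 -308.45422
480 14 -336.94156 -309.43082
490 19 -337.84305 -308.26093
500 18 -339.0161 -281.04865
510 16 -324.89258 -256.17383
0.105 335 [ 0.41681462 -0.26204615  0.11799692] [ 0.39577135 -0.3157443   0.10507605] [ 0.44372271 -0.1861958   0.12598895] ((420.3292541503906, -250.821044921875), (130.019775390625, 44.03247833251953), 87.53887176513672)
0.126 85 [ 0.42513923 -0.20049565  0.13475356] [ 0.40529259 -0.28431871  0.12621785] [ 0.44342076 -0.15743016  0.14168282] ((425.18115234375, -220.92892456054688), (37.431095123291016, 126.11940002441406), 2.6988437175750732)
0.142 47 [ 0.42841237 -0.18615618  0.15037799] [ 0.40836913 -0.21976967  0.14205137] [ 0.43677632 -0.15144914  0.16489483] ((422.5931701660156, -185.57472229003906), (68.34629821777344, 28.281625747680664), 89.79930114746094)
0.165 38 [ 0.4347117  -0.16438801  0.17763168] [ 0.42471929 -0.17439229  0.16531757] [ 0.44910663 -0.15321271  0.18704246] ((436.17266845703125, -163.66696166992188), (22.414793014526367, 17.777864456176758), 23.910123825073242)
[[ 0.424 -0.192  0.132]
 [ 0.421 -0.197  0.138]
 [ 0.42  -0.201  0.142]
 [ 0.423 -0.203  0.139]
 [ 0.424 -0.207  0.14 ]
 [ 0.423 -0.211  0.144]
 [ 0.424 -0.214  0.145]
 [ 0.429 -0.216  0.139]
 [ 0.429 -0.22   0.142]
 [ 0.517 -0.197  0.022]
 [ 0.517 -0.201  0.024]
 [ 0.519 -0.204  0.024]]
```

The front edge of the foot gives a stop face at about (0.415, -0.248), with its +y axis at about 84.5°. The screw axis is near (0.419, -0.208) and the knob near (0.435, -0.164). The board's lead end is near (0.460, -0.208), 44 mm short of the stop and 4° askew. I'll start by turning the tool to match the stop.

```bash
python3 -m crank '[[[0,0,-8.5],[0,0,0],-1],[[0,0,-8.5],[0,0,0],-1],[[0,0,-8.5],[0,0,0],-1],[[0,0,-8.5],[0,0,0],-1],[[0,0,-8.5],[0,0,0],-1],[[0,0,-8.5],[0,0,0],-1],[[0,0,-8.5],[0,0,0],-1],[[0,0,-8.5],[0,0,0],-1]]'
cat >> h.py <<'E'
from scipy.spatial.transform import Rotation as Ro
def delta(target,s):
    "tool-axis shift in cm from the present pose to a world target"
    return (Ro.from_euler("xyz",s["eef_rot"],degrees=True).inv().apply(np.array(target)-s["tcp_pos"])*100).round(2)
E
python3 - <<'E'
from h import *
from plant import r
s=r.get_state(); print(s["eef_rot"],s["tcp_pos"]);print(delta([.42,-.30,.30],s))
E
```

```text
time_s: 0.9
tcp_pos: [0.1477, -0.6583, 0.251]
eef_rot: [180.0, 0.1, -99.0]
contact_force: [-0.9, 0.1, 0.3]
gripper_width: 0.0873
gripper_force: 0.0
[ 1.79973457e+02  5.14634708e-02 -9.90065491e+01] [ 0.14771651 -0.65834527  0.25099659]
[-39.66 -21.28  -4.87]
```

```bash
python3 -m crank '[[[0,0,-3.5],[0,0,0],-1],[[0,0,0],[-4,-2.5,-0.5],-1],[[0,0,0],[-4,-2.5,-0.5],-1],[[0,0,0],[-4,-2.5,-0.5],-1],[[0,0,0],[-4,-2.5,-0.5],-1],[[0,0,0],[-4,-2.5,-0.5],-1],[[0,0,0],[-4,-2.5,-0.5],-1],[[0,0,0],[-4,-2.5,-0.5],-1]]'
python3 - <<'E'
from h import *
from plant import r
s=r.get_state();print(delta([.42,-.30,.30],s)); c=r.capture("wrist");print(c["hand_eye"].round(3),c["intrinsics"])
E
```

```text
time_s: 1.7
tcp_pos: [0.3511, -0.3961, 0.2866]
eef_rot: [180.0, 0.0, -95.9]
contact_force: [0.9, -0.9, 0.0]
gripper_width: 0.0873
gripper_force: 0.0
[-10.26  -5.87  -1.34]
[[-0.    -0.952 -0.307  0.084]
 [ 1.    -0.    -0.001 -0.   ]
 [ 0.001 -0.307  0.952 -0.133]
 [ 0.     0.     0.     1.   ]] [[283.68159793   0.         318.07227302]
 [  0.         283.68159793 193.72354004]
 [  0.           0.           1.        ]]
```

```bash
python3 -m crank '[[[0,0,0],[-4,-2.5,-1],-1],[[0,0,0],[-4,-2.5,-1],-1],[[0,0,0],[-4,-2.5,-1],-1],[[0,0,0],[-4,-1,-1],-1],[[0,0,0],[0,0,0],-1],[[0,0,0],[0,0,0],-1]]'
python3 - <<'E'
from h import *
from plant import r
s=r.get_state(); c=r.capture("wrist")
T=np.eye(4);T[:3,:3]=Ro.from_euler("xyz",s["eef_rot"],degrees=True).as_matrix();T[:3,3]=s["tcp_pos"]
T=T@c["hand_eye"];np.savez("pics/w1.npz",**c,T=T);cv2.imwrite("pics/w1.png",c["color"][:,:,::-1]);print(s["tcp_pos"])
E
```

```text
time_s: 2.35
tcp_pos: [0.4516, -0.2465, 0.3265]
eef_rot: [180.0, 0.0, -95.7]
contact_force: [-0.5, 0.1, 0.2]
gripper_width: 0.0878
gripper_force: 0.0
[ 0.45158742 -0.24645333  0.32649564]
```

View pics/w1.png

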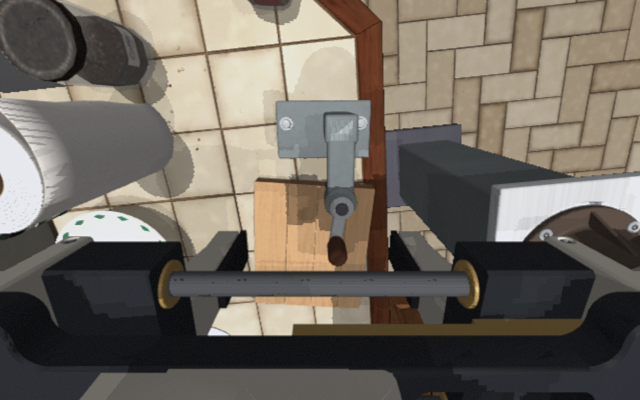

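The wrist view shows the foot block's front edge at row 157 (columns 277–370), the nut at (342,208) and the knob at about (337,250). The board's lead edge runs from (256,178) to (375,188).

Run:
```python
from h import *
c=dict(np.load("pics/w1.npz"));P=cloud(c,c["T"]);K=c["intrinsics"];T=c["T"]
def at(u,v,z):
    d=T[:3,:3]@[(u-K[0,2])/K[0,0],(v-K[1,2])/K[1,1],1]; return (T[:3,3]+d*(z-T[2,3])/d[2]).round(4)
print("foot corners",at(277,157,.026),at(370,157,.026),"nut",at(342,208,.145))
hsv=cv2.cvtColor(c["color"],cv2.COLOR_RGB2HSV)
f=(abs(P[...,2]-.026)<.006)&(hsv[...,1]<80)
q=P[f];q=q[(abs(q[:,0]-.43)<.1)&(abs(q[:,1]+.29)<.06)]
xs=[];ys=[]
for x in np.arange(.38,.51,.008):
    s=q[abs(q[:,0]-x)<.004]
    if len(s)>3: xs.append(x);ys.append(np.percentile(s[:,1],97))
print(np.c_[xs,ys].round(3).tolist(),np.polyfit(xs,ys,1),q.min(0),q.max(0))
k=(P[...,2]>.155)&(P[...,2]<.19)&(abs(P[...,0]-.43)<.06)&(abs(P[...,1]+.17)<.07);q=P[k];print("knob",len(q),q.mean(0),q.min(0),q.max(0))
k=k&(P[...,2]>.176);q=P[k];print("knobtop",len(q),q.mean(0),np.median(q,0),q.min(0),q.max(0))
k=(P[...,2]>.13)&(P[...,2]<.15)&(abs(P[...,0]-.43)<.06)&(abs(P[...,1]+.2)<.07);q=P[k];print("bar+nut",len(q),q.mean(0),q.min(0),q.max(0))
b=(abs(P[...,2]-.028)<.006)&(hsv[...,1]>80)&(abs(P[...,0]-.46)<.13)&(P[...,1]>-.24)&(P[...,1]<-.15)
q=P[b]; xs=[];ys=[]
for x in np.arange(.37,.56,.01):
    s=q[abs(q[:,0]-x)<.005]
    if len(s)>3: xs.append(x);ys.append(np.percentile(s[:,1],3))
print(np.c_[xs,ys].round(3).tolist())
```

```text
foot corners [ 0.5147 -0.2564  0.026 ] [ 0.3719 -0.2421  0.026 ] nut [ 0.4272 -0.2085  0.145 ]
[[0.38, -0.246], [0.388, -0.245], [0.396, -0.246], [0.404, -0.314], [0.412, -0.315], [0.42, -0.315], [0.428, -0.316], [0.436, -0.254], [0.444, -0.251], [0.452, -0.252], [0.46, -0.253], [0.468, -0.253], [0.476, -0.254], [0.484, -0.255], [0.492, -0.256], [0.5, -0.257], [0.508, -0.257]] [ 0.19042721 -0.35160105] [ 0.36791567 -0.33789928  0.02150186] [ 0.5121155  -0.24290745  0.03198833]
knob 444 [ 0.43810064 -0.16764355  0.17525709] [ 0.42701492 -0.17458888  0.15519828] [ 0.44904635 -0.15415521  0.1836569 ]
knobtop 278 [ 0.43810164 -0.16525494  0.18076052] [ 0.43806592 -0.16541138  0.18134792] [ 0.42732727 -0.17374281  0.17605134] [ 0.44904635 -0.15415521  0.1836569 ]
bar+nut 744 [ 0.43005292 -0.19855646  0.13955013] [ 0.41326729 -0.2213476   0.13022997] [ 0.44909241 -0.16221417  0.14988975]
[[0.37, -0.192], [0.38, -0.193], [0.39, -0.195], [0.4, -0.195], [0.44, -0.155], [0.45, -0.205], [0.46, -0.207], [0.47, -0.208], [0.48, -0.21], [0.49, -0.211], [0.5, -0.213], [0.51, -0.215], [0.52, -0.216], [0.53, -0.218], [0.54, -0.219], [0.55, -0.221], [0.56, -0.21]]
```

Run:
```python
from h import *
from plant import r
s=r.get_state()
print(delta([.482,.078,.25],s))
P=cloud(np.load("pics/side0.npz"))
for u,v in((252,250),(240,268),(268,265),(252,280),(205,297)):print(P[v,u].round(3))
```

```text
[-32.66   0.2    7.63]
[0.549 0.291 0.034]
[0.514 0.358 0.019]
[0.463 0.268 0.039]
[ 0.46   0.34  -0.004]
[0.484 0.511 0.003]
```

Bowl is far off (y ≥ 0.25). Moving behind the board, then down.

```bash
python3 -m crank '[[[0,0,0],[-4.6,0,0],-1],[[0,0,0],[-4.7,0,0],-1],[[0,0,0],[-4.7,0,0],-1],[[0,0,0],[-4.7,0,0],-1],[[0,0,0],[-4.7,0,0],-1],[[0,0,0],[-4.7,0.2,0],-1],[[0,0,0],[-4.6,0,0],-1],[[0,0,0],[0,0,3],-1]]' && python3 -m crank '[[[0,0,0],[0,0,4],-1],[[0,0,0],[0,0,4],-1],[[0,0,0],[0,0,4],-1],[[0,0,0],[0,0,4],-1],[[0,0,0],[0,0,4],-1],[[0,0,0],[0,0,4],-1],[[0,0,0],[0,0,0],-1],[[0,0,0],[0,0,0],-1]]'
python3 - <<'E'
from h import *
from plant import r
print(delta([.482,.078,.034],r.get_state()))
E
```

```text
time_s: 3.2
tcp_pos: [0.4851, 0.0815, 0.2989]
eef_rot: [-179.7, 0.2, -95.7]
contact_force: [-0.1, -0.5, -1.7]
gripper_width: 0.0875
gripper_force: 0.0
time_s: 4.0
tcp_pos: [0.4827, 0.0769, 0.0566]
eef_rot: [179.9, -0.1, -95.9]
contact_force: [0.8, 0.2, 0.6]
gripper_width: 0.0879
gripper_force: 0.0
[-0.11  0.07  2.26]
```

```bash
python3 -m crank '[[[0,0,0],[0,0,2.3],-1],[[0,0,0],[0,0,0],-1],[[0,0,0],[1,0,0],-1],[[0,0,0],[1,0,0],-1],[[0,0,0],[1,0,0],-1],[[0,0,0],[1,0,0],-1],[[0,0,0],[1,0,0],-1],[[0,0,0],[1,0,0],-1]]' && python3 -m crank '[[[0,0,0],[0.5,0,0],-1],[[0,0,0],[0.4,0,0],-1],[[0,0,0],[0.4,0,0],-1],[[0,0,0],[0.2,0,0],-1],[[0,0,0],[0.2,0,0],-1],[[0,0,0],[0.1,0,0],-1],[[0,0,0],[0,0,0],-1]]'
```

```text
time_s: 4.8
tcp_pos: [0.4774, 0.0187, 0.0346]
eef_rot: [-179.9, 0.1, -95.9]
contact_force: [-2.2, 9.5, 6.6]
gripper_width: 0.0874
gripper_force: 4.5
time_s: 5.5
tcp_pos: [0.4763, 0.0009, 0.0345]
eef_rot: [-179.8, 0.1, -95.8]
contact_force: [1.1, 3.7, 1.9]
gripper_width: 0.0879
gripper_force: 2.5
```

```bash
python3 -m crank '[[[0,0,0],[0.3,0,0],-1],[[0,0,0],[0.3,0,0],-1],[[0,0,0],[0.2,0,0],-1],[[0,0,0],[0,0,0],-1]]' && python3 -m crank '[[[0,0,0],[0.2,0,0],-1],[[0,0,0],[0.2,0,0],-1],[[0,0,0],[0,0,0],-1]]'
```

```text
time_s: 5.9
tcp_pos: [0.4756, -0.0066, 0.0345]
eef_rot: [-179.8, 0.1, -95.8]
contact_force: [0.7, 8.9, 1.3]
gripper_width: 0.0878
gripper_force: 4.3
time_s: 6.2
tcp_pos: [0.4757, -0.0071, 0.0346]
eef_rot: [-179.7, 0.4, -95.9]
contact_force: [-7.6, 38.8, 4.3]
gripper_width: 0.0874
gripper_force: 18.5
```

```bash
python3 -m crank '[[[0,0,0],[-0.5,0,0],-1],[[0,0,0],[-2,0,0],-1],[[0,0,0],[-2,0,-2],-1],[[0,0,0],[0,0,-4],-1],[[0,0,0],[0,0,-4],-1],[[0,0,0],[0,0,-4],-1],[[0,0,0],[0,0,-4],-1],[[0,0,0],[0,0,-4],-1]]' && python3 -m crank '[[[0,0,0],[3,0,-3],-1],[[0,0,0],[4,0,-3],-1],[[0,0,0],[4,0,0],-1],[[0,0,0],[4,0,0],-1],[[0,0,0],[0,0,0],-1],[[0,0,0],[0,0,0],-1]]'
python3 - <<'E'
from h import *
from plant import r
s=r.get_state(); c=r.capture("wrist")
T=np.eye(4);T[:3,:3]=Ro.from_euler("xyz",s["eef_rot"],degrees=True).as_matrix();T[:3,3]=s["tcp_pos"]
T=T@c["hand_eye"];cv2.imwrite("pics/w2.png",c["color"][:,:,::-1])
P=cloud(c,T);hsv=cv2.cvtColor(c["color"],cv2.COLOR_RGB2HSV)
b=(abs(P[...,2]-.027)<.008)&(abs(P[...,0]-.46)<.13)&(P[...,1]>-.30)&(P[...,1]<-.15)&(hsv[...,1]>80)
q=P[b]
print([(x.round(2),np.percentile(q[abs(q[:,0]-x)<.005,1],3).round(4)) for x in np.arange(.36,.58,.01) if (abs(q[:,0]-x)<.005).sum()>3])
k=(P[...,2]>.176)&(P[...,2]<.19)&(abs(P[...,0]-.43)<.06)&(abs(P[...,1]+.17)<.07);q=P[k];print("knobtop",len(q),np.median(q,0))
print(delta([.438,-.1645,.24],s))
E
```

```text
time_s: 7.0
tcp_pos: [0.4774, 0.0324, 0.2557]
eef_rot: [-180.0, 0.0, -95.9]
contact_force: [0.2, 1.2, 0.6]
gripper_width: 0.0877
gripper_force: 0.0
time_s: 7.6
tcp_pos: [0.462, -0.1173, 0.3137]
eef_rot: [-180.0, 0.0, -96.0]
contact_force: [0.1, 0.3, 0.4]
gripper_width: 0.0875
gripper_force: 0.0
[(np.float64(0.37), np.float64(-0.2762)), (np.float64(0.38), np.float64(-0.2394)), (np.float64(0.39), np.float64(-0.2395)), (np.float64(0.4), np.float64(-0.2309)), (np.float64(0.41), np.float64(-0.1825)), (np.float64(0.42), np.float64(-0.1701)), (np.float64(0.44), np.float64(-0.2454)), (np.float64(0.45), np.float64(-0.2454)), (np.float64(0.46), np.float64(-0.2456)), (np.float64(0.47), np.float64(-0.2474)), (np.float64(0.48), np.float64(-0.2483)), (np.float64(0.49), np.float64(-0.2497)), (np.float64(0.5), np.float64(-0.2504)), (np.float64(0.51), np.float64(-0.2513)), (np.float64(0.52), np.float64(-0.2513)), (np.float64(0.53), np.float64(-0.2521)), (np.float64(0.54), np.float64(-0.2536)), (np.float64(0.55), np.float64(-0.2542)), (np.float64(0.56), np.float64(-0.2557)), (np.float64(0.57), np.float64(-0.2527))]
knobtop 444 [ 0.43831746 -0.16358525  0.18147137]
[4.95 1.89 7.37]
```

View pics/w2.png

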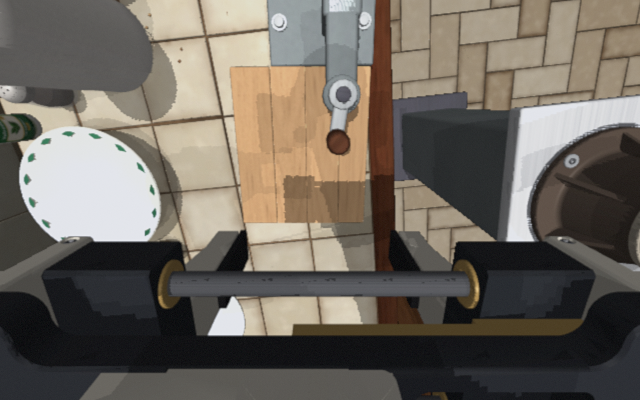

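The second wrist view shows the board's end lying along the foot's front edge at row 66. The stop also pushed back with 39 N, so the board is flush. Next is the knob, at (337,142) in the picture.

```bash
python3 -m crank '[[[0,0,0],[2.5,0.9,2],-1],[[0,0,0],[2.4,1,2.3],-1],[[0,0,0],[0,0,3],-1],[[0,0,0],[0,0,0],-1],[[0,0,0],[0,0,0],-1]]'
python3 - <<'E'
from h import *
from plant import r
print(delta([.4382,-.164,.176],r.get_state()))
E
```

```text
time_s: 8.15
tcp_pos: [0.4393, -0.1621, 0.2411]
eef_rot: [180.0, -0.0, -95.8]
contact_force: [0.4, 0.0, 1.3]
gripper_width: 0.0877
gripper_force: 0.0
[0.19 0.08 6.51]
```

```bash
python3 -m crank '[[[0,0,0],[0.2,0.1,2.5],-1],[[0,0,0],[0,0,2.5],-1],[[0,0,0],[0,0,1.5],-1],[[0,0,0],[0,0,0],1],[[0,0,0],[0,0,0],1],[[0,0,0],[0,0,0],1],[[0,0,0],[0,0,0],1],[[0,0,0],[0,0,0],1]]' 40 && python3 -m crank '[[[0,0,0],[0,0,0],1],[[0,0,0],[0,0,0],1]]'
```

```text
time_s: 8.95
tcp_pos: [0.4381, -0.1645, 0.1764]
eef_rot: [-179.9, 0.0, -95.8]
contact_force: [0.7, -0.5, 0.4]
gripper_width: 0.0528
gripper_force: 0.0
time_s: 9.15
tcp_pos: [0.4377, -0.1646, 0.1758]
eef_rot: [-180.0, 0.0, -95.9]
contact_force: [-0.7, -1.3, 0.3]
gripper_width: 0.0373
gripper_force: 0.0
```

```bash
cat >> h.py <<'E'
AX=np.array([.4258,-.2078]);PSI=np.radians(-95.8)
def arc(a,step,n):
    "tool-axis cm increments along the knob circle, from crank heading a (world deg), clockwise"
    t=np.radians(a-step*np.arange(n+1));d=np.diff(4.5*np.c_[np.cos(t),np.sin(t)],axis=0)
    return np.c_[d@[np.cos(PSI),np.sin(PSI)],d@[np.sin(PSI),-np.cos(PSI)]].round(2).tolist()
def felt(s,a):
    "force on the tool (N), radial and tangential (positive = resisting clockwise), at measured heading"
    p=s["tcp_pos"][:2]-AX;h=np.arctan2(p[1],p[0]);F=s["contact_force"]
    print("head %.1f r %.1f"%(np.degrees(h),1e3*np.hypot(*p)),"rad %.1f tan %.1f"%(F[0]*np.cos(h)+F[1]*np.sin(h),-F[0]*np.sin(h)+F[1]*np.cos(h)))
E
python3 -m crank '[[[0,0,0],[0,0,0],1],[[0,0,0],[0,0,0],1],[[0,0,0],[0,0,0],1],[[0,0,0],[0,0,0],1],[[0,0,0],[0,0,0],1]]'
python3 - <<'E'
from h import *
from plant import r
felt(r.get_state(),0)
for a in (74,14,-46,-106,-166,-226,-286): print(a,arc(a,10,6))
E
```

```text
time_s: 9.65
tcp_pos: [0.4379, -0.1646, 0.1756]
eef_rot: [-180.0, -0.0, -95.8]
contact_force: [2.2, 0.2, -1.2]
gripper_width: 0.022
gripper_force: 40.0
head 74.3 r 44.9 rad 0.8 tan -2.0
74 [[0.21, -0.76], [0.33, -0.71], [0.45, -0.64], [0.56, -0.55], [0.64, -0.45], [0.71, -0.33]]
14 [[0.76, -0.2], [0.78, -0.07], [0.78, 0.07], [0.76, 0.21], [0.71, 0.33], [0.64, 0.45]]
-46 [[0.55, 0.56], [0.45, 0.64], [0.33, 0.71], [0.2, 0.76], [0.07, 0.78], [-0.07, 0.78]]
-106 [[-0.21, 0.76], [-0.33, 0.71], [-0.45, 0.64], [-0.56, 0.55], [-0.64, 0.45], [-0.71, 0.33]]
-166 [[-0.76, 0.2], [-0.78, 0.07], [-0.78, -0.07], [-0.76, -0.21], [-0.71, -0.33], [-0.64, -0.45]]
-226 [[-0.55, -0.56], [-0.45, -0.64], [-0.33, -0.71], [-0.2, -0.76], [-0.07, -0.78], [0.07, -0.78]]
-286 [[0.21, -0.76], [0.33, -0.71], [0.45, -0.64], [0.56, -0.55], [0.64, -0.45], [0.71, -0.33]]
```

```bash
python3 -m crank '[[[0,0,0],[0.2,-0.8,0],1],[[0,0,0],[0.3,-0.7,0],1],[[0,0,0],[0.5,-0.6,0],1],[[0,0,0],[0.6,-0.5,0],1],[[0,0,0],[0.6,-0.5,0],1],[[0,0,0],[0.7,-0.3,0],1],[[0,0,0],[0,0,0],1],[[0,0,0],[0,0,0],1]]'
python3 - <<'E'
from h import *
from plant import r
felt(r.get_state(),0)
E
```

```text
time_s: 10.45
tcp_pos: [0.4702, -0.1962, 0.1757]
eef_rot: [-179.8, 0.1, -95.9]
contact_force: [5.5, 4.0, -1.7]
gripper_width: 0.022
gripper_force: 40.0
head 14.6 r 45.9 rad 6.3 tan 2.5
```

```bash
python3 -m crank '[[[0,0,0],[0.7,-0.2,0],1],[[0,0,0],[0.8,-0.1,0],1],[[0,0,0],[0.8,0.1,0],1],[[0,0,0],[0.8,0.2,0],1],[[0,0,0],[0,0,0],1],[[0,0,0],[0,0,0],1]]'
cat > f.py <<'E'
from h import *
from plant import r
import sys
s=r.get_state();felt(s,0);a=float(sys.argv[1]);print(arc(a,10,6))
p=AX+.045*np.array([np.cos(np.radians(a)),np.sin(np.radians(a))]);print("off ideal, tool cm",delta([*p,s["tcp_pos"][2]],s))
E
python3 f.py -26
```

```text
time_s: 11.05
tcp_pos: [0.4676, -0.2276, 0.1757]
eef_rot: [-179.8, 0.0, -95.8]
contact_force: [6.6, -0.2, -4.6]
gripper_width: 0.0221
gripper_force: 40.0
head -25.4 r 46.2 rad 6.1 tan 2.7
[[0.71, 0.33], [0.64, 0.45], [0.55, 0.56], [0.45, 0.64], [0.33, 0.71], [0.2, 0.76]]
off ideal, tool cm [ 0.01  0.13 -0.  ]
```

```bash
sed -i 's/AX=np.array(\[.4258/AX=np.array([.4272/' h.py; python3 -m crank '[[[0,0,0],[0.7,0.2,0],1],[[0,0,0],[0.6,0.4,0],1],[[0,0,0],[0.6,0.5,0],1],[[0,0,0],[0.5,0.6,0],1],[[0,0,0],[0,0,0],1],[[0,0,0],[0,0,0],1]]'
python3 f.py -66
```

```text
time_s: 11.65
tcp_pos: [0.4466, -0.2491, 0.1756]
eef_rot: [-179.9, 0.1, -95.9]
contact_force: [2.0, 6.1, 0.0]
gripper_width: 0.022
gripper_force: 40.0
head -64.8 r 45.6 rad -4.7 tan 4.5
[[0.33, 0.71], [0.2, 0.76], [0.07, 0.78], [-0.07, 0.78], [-0.21, 0.76], [-0.33, 0.71]]
off ideal, tool cm [-0.01  0.12 -0.  ]
```

```bash
python3 -m crank '[[[0,0,0],[0.2,0.7,0],1],[[0,0,0],[0.2,0.8,0],1],[[0,0,0],[0.1,0.8,0],1],[[0,0,0],[0,0,0],1],[[0,0,0],[0,0,0],1]]'
python3 f.py -96
```

```text
time_s: 12.15
tcp_pos: [0.4238, -0.2531, 0.1757]
eef_rot: [-179.9, -0.0, -95.8]
contact_force: [5.5, -4.2, -5.1]
gripper_width: 0.0219
gripper_force: 40.0
head -94.2 r 45.4 rad 3.8 tan 5.8
[[-0.07, 0.78], [-0.21, 0.76], [-0.33, 0.71], [-0.45, 0.64], [-0.56, 0.55], [-0.64, 0.45]]
off ideal, tool cm [-0.04  0.14 -0.  ]
```

```bash
python3 -m crank '[[[0,0,0],[-0.1,0.8,0],1],[[0,0,0],[-0.2,0.8,0],1],[[0,0,0],[-0.3,0.7,0],1],[[0,0,0],[0,0,0],1],[[0,0,0],[0,0,0],1]]'
python3 f.py -126
```

```text
time_s: 12.65
tcp_pos: [0.4013, -0.245, 0.1757]
eef_rot: [-179.9, -0.1, -95.8]
contact_force: [4.3, -7.6, -5.7]
gripper_width: 0.022
gripper_force: 40.0
head -124.8 r 45.3 rad 3.7 tan 7.9
[[-0.45, 0.64], [-0.56, 0.55], [-0.64, 0.45], [-0.71, 0.33], [-0.76, 0.2], [-0.78, 0.07]]
off ideal, tool cm [-0.07  0.07 -0.  ]
```

```bash
cat > avg.py <<'E'
from h import *
from plant import r
F=[];W=[]
for i in range(8):
    r.capture("wrist");s=r.get_state();F.append(s["contact_force"])
p=s["tcp_pos"][:2]-AX;h=np.arctan2(p[1],p[0]);F=np.array(F)
t=-F[:,0]*np.sin(h)+F[:,1]*np.cos(h);q=F[:,0]*np.cos(h)+F[:,1]*np.sin(h)
print("t",s["time_s"],"head %.1f r %.1f"%(np.degrees(h),1e3*np.hypot(*p)),"tan",t.round(1),t.mean().round(2),"rad %.1f"%q.mean())
E
python3 avg.py
```

```text
t 13.05 head -124.8 r 45.3 tan [8.  7.2 7.1 7.6 7.2 8.4 6.9 7.4] 7.47 rad 3.7
```

```bash
python3 -m crank '[[[0,0,0],[-0.5,0.6,0],1],[[0,0,0],[-0.3,0.3,0],1],[[0,0,0],[0,0,0],1],[[0,0,0],[0,0,0],1]]'
python3 avg.py
```

```text
time_s: 13.45
tcp_pos: [0.3927, -0.2368, 0.1757]
eef_rot: [-180.0, -0.1, -95.8]
contact_force: [2.8, -12.4, -6.8]
gripper_width: 0.0222
gripper_force: 40.0
t 13.85 head -139.9 r 45.1 tan [11.5 11.7 10.7 12.3 12.  11.1 11.4 12.4] 11.64 rad 6.1
```

```bash
python3 -m crank '[[[0,0,0],[0.55,-0.55,0],1],[[0,0,0],[0.4,-0.7,0],1],[[0,0,0],[0.25,-0.75,0],1],[[0,0,0],[0.15,-0.75,0],1],[[0,0,0],[0,-0.8,0],1],[[0,0,0],[-0.15,-0.75,0],1],[[0,0,0],[0,0,0],1],[[0,0,0],[0,0,0],1]]'
python3 avg.py
python3 - <<'E'
from h import *
for a in(-80,-95,-110,-125,-140,-155):print(a,arc(a,7.5,2))
E
```

```text
time_s: 14.65
tcp_pos: [0.4328, -0.2528, 0.1756]
eef_rot: [179.8, -0.1, -95.8]
contact_force: [-4.8, -6.9, 2.8]
gripper_width: 0.0222
gripper_force: 40.0
t 15.05 head -82.9 r 45.3 tan [-5.3 -5.8 -6.1 -6.  -5.6 -4.8 -6.1 -6.2] -5.72 rad 5.5
-80 [[0.12, 0.58], [0.05, 0.59]]
-95 [[-0.03, 0.59], [-0.11, 0.58]]
-110 [[-0.18, 0.56], [-0.25, 0.53]]
-125 [[-0.32, 0.49], [-0.38, 0.45]]
-140 [[-0.44, 0.39], [-0.48, 0.33]]
-155 [[-0.52, 0.27], [-0.55, 0.2]]
```

```bash
python3 -m crank '[[[0,0,0],[0.15,0.6,0],1],[[0,0,0],[0.05,0.6,0],1],[[0,0,0],[0,0,0],1],[[0,0,0],[0,0,0],1]]' | grep tcp
python3 avg.py; python3 -m crank '[[[0,0,0],[0,0.6,0],1],[[0,0,0],[-0.1,0.6,0],1],[[0,0,0],[0,0,0],1],[[0,0,0],[0,0,0],1]]' | grep tcp
python3 avg.py
```

```text
tcp_pos: [0.4238, -0.2531, 0.1757]
t 15.85 head -94.3 r 45.4 tan [6.  5.6 6.9 6.  5.6 5.4 5.5 6.7] 5.96 rad 3.9
tcp_pos: [0.412, -0.2507, 0.1757]
t 16.65 head -109.4 r 45.5 tan [7.  8.  6.9 6.7 7.  5.7 6.3 7. ] 6.83 rad 1.5
```

```bash
python3 -m crank '[[[0,0,0],[-0.2,0.55,0],1],[[0,0,0],[-0.2,0.5,0],1],[[0,0,0],[0,0,0],1],[[0,0,0],[0,0,0],1]]' | grep tcp
python3 avg.py; python3 -m crank '[[[0,0,0],[-0.15,0.25,0],1],[[0,0,0],[-0.15,0.25,0],1],[[0,0,0],[0,0,0],1],[[0,0,0],[0,0,0],1]]' | grep tcp
python3 avg.py
```

```text
tcp_pos: [0.4023, -0.2458, 0.1757]
t 17.45 head -123.2 r 45.4 tan [ 9.7  8.8 10.   9.6  9.2  8.3  8.8  9.4] 9.24 rad 0.3
tcp_pos: [0.3981, -0.2426, 0.1757]
t 18.25 head -129.9 r 45.4 tan [11.7 12.2 12.4 11.9 13.  12.5 11.9 12.3] 12.23 rad 0.4
```

```bash
python3 -m crank '[[[0,0,0],[-0.2,0.25,0],1],[[0,0,0],[-0.2,0.2,0],1],[[0,0,0],[0,0,0],1],[[0,0,0],[0,0,0],1]]' | grep tcp
python3 avg.py
```

```text
tcp_pos: [0.3938, -0.2384, 0.1757]
t 19.05 head -137.5 r 45.3 tan [13.6 13.4 13.6 13.8 13.9 12.1 13.2 13.4] 13.37 rad 0.6
```

```bash
python3 -m crank '[[[0,0,0],[0.1,-0.1,0],1],[[0,0,0],[0,0,0],1]]' | grep -E "tcp|contact"; python3 avg.py
python3 -m crank '[[[0,0,0],[0,0,0],0],[[0,0,0],[0,0,0],0],[[0,0,0],[0,0,0],0],[[0,0,0],[0,0,0],0],[[0,0,0],[0,0,-2],0],[[0,0,0],[0,0,-4],0],[[0,0,0],[0,0,-4],0],[[0,0,0],[-4,-2,-2],0]]'
python3 -m crank '[[[0,0,0],[-4,-2,-2],0],[[0,0,0],[0,0,0],0],[[0,0,0],[0,0,0],0],[[0,0,0],[0,0,0],0]]'
python3 - <<'E'
from h import *
from plant import r
s=r.get_state(); c=r.capture("wrist")
T=np.eye(4);T[:3,:3]=Ro.from_euler("xyz",s["eef_rot"],degrees=True).as_matrix();T[:3,3]=s["tcp_pos"]
T=T@c["hand_eye"];cv2.imwrite("pics/w3.png",c["color"][:,:,::-1]);P=cloud(c,T)
k=(P[...,2]>.176)&(P[...,2]<.19)&(abs(P[...,0]-.41)<.06)&(abs(P[...,1]+.22)<.07);q=P[k];m=np.median(q,0);print("knobtop",len(q),m,np.degrees(np.arctan2(*(m[:2]-AX)[::-1])))
E
```

```text
tcp_pos: [0.3939, -0.2387, 0.1756]
contact_force: [6.4, -2.5, -6.1]
t 19.65 head -137.2 r 45.5 tan [6.1 6.7 7.  7.4 8.  6.1 7.1 7.2] 6.97 rad -1.8
time_s: 20.45
tcp_pos: [0.4154, -0.2027, 0.2992]
eef_rot: [-179.8, -0.1, -96.1]
contact_force: [1.5, 0.9, 0.0]
gripper_width: 0.0438
gripper_force: 0.0
time_s: 20.85
tcp_pos: [0.4391, -0.1629, 0.3149]
eef_rot: [179.9, 0.0, -95.8]
contact_force: [-1.1, -0.7, -0.3]
gripper_width: 0.0436
gripper_force: 0.0
knobtop 485 [ 0.39488148 -0.23709911  0.18151989] -137.80537790160446
```

View pics/w3.png

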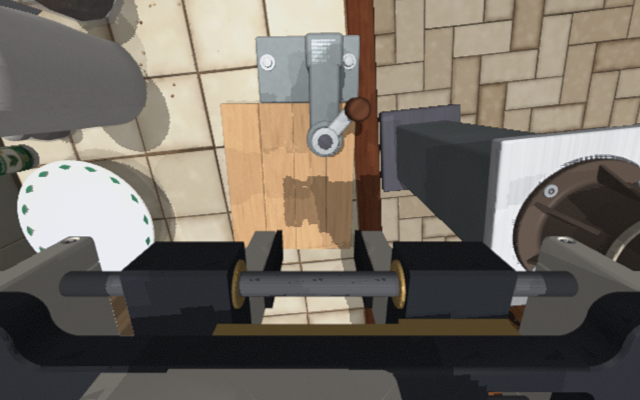

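The third wrist view shows the board still flush (row 102) and the knob at (357,108), staying where I left it at −138°. The gripper is clear, so I'm handing in.

```bash
python3 -c "
from plant import r
print(r.close_job())"
```

```text
the job is handed in; nothing more can be done
None
```

I pushed the board flush against the stop and tightened the crank about 7 N over its free-turning feel, which I estimate at 50–67 N of clamping (30–80 N allowed). I then let go of the crank and handed the job in at about 21 s; the hand-in gave no verdict, and I didn't re-measure the other items, though the arm kept clear of them.

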